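# Set up the spirit-lamp heating stack

## Robot

A 6-joint arm with a two-finger parallel gripper is mounted at the origin on the work surface. World frame = base frame: x ahead of the robot, y to its left, z up, the work surface at z = 0. Lengths are in m, angles in degrees, forces in N, time in s.
With the tool pointing down it reaches from about 0.375 to 0.75 m from the base axis. Payload 9 kg.
Tool frame: the origin (TCP) lies where the fingers leave the gripper's body, on its centre line; the fingertips stand 73 mm ahead of it and the grasp point (between the pads) lies 54 mm ahead of it (robot.tip_reach is the distance from the TCP to the fingertips, in m); z points along the fingers, y is the line along which they close (so a half turn about z gives the same grasp; the last joint's range is limited). The gripper opens to 85 mm and grips with 20 to 120 N. Pads are 22 mm wide; open, the fingers measure 114 mm over their backs; the gripper's body (76 mm by 85 mm) begins 54 mm behind the grasp point. The pads swing forward as they close: fully open they stand 13 mm farther back than shut.
Start: joints at [55.308, 5.964, 5.575, 89.605, 0, 77.527], TCP at [0.227, 0.555, 0.304] pointing down, gripper open.
Joint ranges: [-171.21, 171.21], [-48.23, 106.86], [-62.78, 66.21], [-105.2, 120.99], [-86.42, 89.51], [-180, 180]. Speed limits (degrees/s): [127.2, 127.2, 147.25, 180, 180, 180].

## Interface

Orientations are given as [roll, pitch, yaw] about the fixed x, y, z axes, in that order (R = Rz(yaw) Ry(pitch) Rx(roll)).
In Python, from plant import robot gives the robot as it stands. Calls block until the motion is done:
- robot.move_pose(position, orientation): joint-space move of the TCP to a pose.
- robot.line_to(position, vel=0.15, rotation=None, guard=None): straight line of the TCP; rotation=None keeps the orientation; vel is the mean speed in m/s. With guard (N) it stops when the force on the tool has changed by that much, and returns True; else False.
- robot.goto_joints(angles): joint-space move.
- robot.set_gripper(opening): finger opening in m; the grip force is fixed at half the most; returns when the fingers have stopped.
- robot.pause(seconds).
- robot.ik(position, orientation): joint angles nearest the present ones, or None.
- robot.observe(): the state.
- robot.grab_frame(name): name is "scene" or "top" or "wrist"; returns the picture (480x640x3 uint8, blue, green, red); there is no depth.
- robot.get_calibration(name): a dict with "vertical_fov" (degrees; the focal length in pixels is half the picture's height over the tangent of half this angle, whatever the lens; pixels are square), "cx", "cy" (the principal point, pixels), "k1" (the pictures are not rectified: a ray, as slopes to the right and down, at radius r is drawn at 1 + k1 r^2 times it, then the intrinsics apply), "rvec" (rotation vector, rad) and "tvec" (3), from world to camera coordinates, as OpenCV has them. Camera axes: x right, y down, z forward; pixel columns grow to the right and rows downward; lengths in m; the calibration is good to about 2 mm. A picture is of the moment at which its call begins: read the wrist's pose just before it. get_calibration takes no time and is no camera call; for the wrist camera it gives the pose at the moment of the call.
A pose or a line that the arm cannot do raises robot.IKError and nothing moves.
- robot.job_done(): hands the job in; it is judged then, once.
The state is a dict: "time": time; "q": joint angles; "qvel": joint speeds; "joint_torque": joint torques, N m; "tool_pos": TCP position; "tcp_rot": TCP orientation; "ft_force": force on the tool from outside, world axes, zero at the start; "torque": the same for the moment, N m; "gripper_width": finger opening in m; "gripper_force": force on a finger pad.
Only numpy, scipy, OpenCV 4.12 (cv2) and the standard library are available. Lean on these libraries where they do the work, as an engineer would, in place of code of your own. Each camera call takes 0.05 s, during which the arm holds its last target. There are 200 camera calls.

## Task

Set up the heating stand on the white mat, one piece at a time from the bottom up: stand the spirit lamp at the middle of the mat, set the tripod over it with its feet on the mat and centred, lay the steel plate flat and centred on the tripod's ring, and stand the smaller of the two beakers upright at the middle of the plate. Keep the lamp and the beaker upright all the time, let go of each piece before fetching the next, and leave the larger beaker and the two culture dishes where they are.

Things in the scene. Friction and masses are not known exactly. Their poses are not given: they have to be found in the camera images.
- mat_top (a point): White heat-proof square mat, 130 x 130 x 6 mm, fixed on the black bench. The point is the centre of its upper face, 6 mm above the bench; x and y run along its edges, z up.
- lamp_center (a point): Small spirit lamp: squat round glass body 52 mm in diameter with a straight wall from 6 to 32 mm above its foot, shoulder to 42 mm, and a steel cap 22 mm in diameter on top; 62 mm tall in all, about 140 g, upright at the start. The point is on its axis half-way up, 31 mm above its foot; z up.
- stand_center (a point): Bare steel tripod, 120 mm tall, about 300 g: a ring (outer diameter 60, bore 44 mm, from 108 to 120 mm above the feet) on three 6 mm legs, straight down inside the ring's outer edge to 83 mm, then splayed to feet 44 mm off the axis: the ring can be gripped across its outside at any yaw. The lamp fits under it. The point: on the axis, 60 mm above the feet; x towards one leg, z up.
- stand_ring (a point): Centre of the top face of the tripod's ring, 120 mm above its feet, on the axis; axes as the stand.
- plate_center (a point): Square steel heat-spreader plate, 60 x 60 x 8 mm, with a white ceramic disc in its upper face, about 90 g, lying flat on the bench at the start. The point is its centre, half-way up (4 mm); x and y run along its edges.
- beaker_center (a point): The smaller of the two straight-walled glass beakers: 48 mm in diameter, 68 mm tall, wall 3 mm, about 70 g, upright and empty. The point is on its axis half-way up, 34 mm above its foot.
- large_beaker_center (a point): The larger glass beaker, 68 mm in diameter and 92 mm tall, about 160 g: a bystander, not used. The point is on its axis half-way up, 46 mm above its foot.
- red_dish_center (a point): Closed culture dish with dark red agar, 56 mm in diameter and 14 mm tall, loose on the bench: a bystander. The point is its centre, half-way up.
- tan_dish_center (a point): Closed culture dish with tan agar, 56 mm in diameter and 14 mm tall, loose on the bench: a bystander. The point is its centre, half-way up.

How it is judged (in metres and radians):
On the way, in this order (a step that is already met when the one before it is completed fails the run):
1. the lamp stands released on the middle of the mat (horizontal distance between lamp_center and mat_top below 0.015 m and height (world z) of lamp_center between 0.033 and 0.041 m and angle between lamp_center's own z axis and vertical below 0.06 rad and linear speed of lamp below 0.02 m/s and contact force between the fingers and lamp below 0.1 N), for 0.2 s.
2. the tripod stands released over the lamp on the mat (all of step 1 and horizontal distance between stand_center and mat_top below 0.012 m and height (world z) of stand_center between 0.062 and 0.07 m and angle between stand_center's own z axis and vertical below 0.06 rad and linear speed of stand below 0.02 m/s and contact force between the fingers and stand below 0.1 N), for 0.2 s.
3. the plate lies released on the tripod's ring (horizontal distance between plate_center and stand_ring below 0.01 m and height (world z) of plate_center between 0.126 and 0.134 m and angle between each of plate_center, stand_center's own z axis and vertical below 0.06 rad and linear speed of each of plate, stand below 0.02 m/s and contact force between the fingers and plate below 0.1 N and horizontal distance between stand_center and mat_top below 0.012 m and height (world z) of stand_center between 0.062 and 0.07 m and contact force between the fingers and stand below 0.1 N), for 0.2 s.
4. the smaller beaker stands released on the plate (horizontal distance between beaker_center and plate_center below 0.01 m and height (world z) of beaker_center between 0.164 and 0.172 m and angle between each of beaker_center, plate_center's own z axis and vertical below 0.06 rad and linear speed of each of beaker, plate below 0.02 m/s and contact force between the fingers and beaker below 0.1 N and horizontal distance between plate_center and stand_ring below 0.01 m and height (world z) of plate_center between 0.126 and 0.134 m and contact force between the fingers and plate below 0.1 N), for 0.2 s.
At the end, for the whole second after the job is handed in: Lamp on the mat within 15 mm of its centre; tripod over it, on the mat, within 12 mm of centre; plate on the ring and smaller beaker on the plate, each centred within 10 mm; all upright or level (0.06 rad), at their heights within 4 mm, released, at rest (all of step 2 and all of step 4); the robot touches nothing.
It fails at once if the lamp or the beaker is tipped by more than 0.5 rad (angle between any of lamp_center, beaker_center's own z axis and vertical above 0.5 rad).
It fails at once if the larger beaker or a culture dish is moved by more than 25 mm (distance of any of large_beaker_center, red_dish_center, tan_dish_center from where it was at the start of the episode above 0.025 m).
It also fails if it takes over 136 s, if anything falls off the work surface, if the arm or the gripper's body presses on something with over 40 N, if the wrist force passes 120 N, or if a joint passes its speed limit or range.

## Working session

There is one attempt and no reset: what is moved stays moved. The work goes in short steps, each a Python script; the robot and the scene stay as the last script left them, time stands still between calls to the robot, and variables do not carry over. Pictures are saved under pics/ and viewed, at most 15 in all, crops included, and the job is handed in when it is done.

```bash
ls; mkdir -p pics
cat > h.py <<'E'
import numpy as np, cv2
from plant import robot
def K(c):
    f=240/np.tan(np.radians(c["vertical_fov"])/2)
    return f
def ray(c,u,v):
    f=K(c); d=np.array([(u-c["cx"])/f,(v-c["cy"])/f]); s=d.copy()
    for _ in range(30): s=d/(1+c["k1"]*(s@s))
    R=cv2.Rodrigues(np.array(c["rvec"],float))[0]; t=np.array(c["tvec"],float).ravel()
    return -R.T@t, R.T@np.array([s[0],s[1],1])
def onz(c,u,v,z):
    o,d=ray(c,u,v); return o+d*(z-o[2])/d[2]
def proj(c,p):
    R=cv2.Rodrigues(np.array(c["rvec"],float))[0]; q=R@np.array(p)+np.array(c["tvec"],float).ravel()
    s=q[:2]/q[2]; s=s*(1+c["k1"]*(s@s)); return s*K(c)+[c["cx"],c["cy"]]
def snap(n,f):
    c=robot.get_calibration(n); im=robot.grab_frame(n); cv2.imwrite("pics/"+f+".png",im); return c,im
E
python3 - <<'E'
from h import *
for n in("top","scene"):
    c,im=snap(n,n+"0"); print(n,{k:np.round(v,4).tolist() for k,v in c.items()}, ray(c,320,240)[0])
print(robot.observe())
E
```

```text
pics
top {'vertical_fov': 51.8743, 'cx': 319.2902, 'cy': 241.7318, 'k1': 0.0461, 'rvec': [2.1291, -2.0862, 0.2272], 'tvec': [0.0099, 0.5679, 0.8488]} [0.37336788 0.01922795 0.95039923]
scene {'vertical_fov': 51.2074, 'cx': 314.7483, 'cy': 234.8828, 'k1': -0.1096, 'rvec': [1.1376, 2.4601, -0.8969], 'tvec': [0.349, -0.2799, 1.1825]} [0.96775008 0.36687236 0.72613338]
{'time': 0.1, 'q': array([5.53064047e+01, 5.99430412e+00, 5.53154760e+00, 8.96027738e+01,
       1.01739965e-03, 7.75281086e+01]), 'qvel': array([ 0.02118841, -0.04680088,  0.12040922,  0.01169439,  0.05542886,
        0.06787541]), 'joint_torque': array([ 5.93142191e-03, -5.58205819e+01,  5.04720390e+01,  1.30587100e-02,
       -2.88522569e-04,  1.25158243e-05]), 'tool_pos': array([0.22677161, 0.55527816, 0.30320946]), 'tcp_rot': array([-1.79936236e+02, -1.51453613e-02,  1.57778287e+02]), 'ft_force': array([ 0.39386068, -0.52756337, -0.80083422]), 'torque': array([0.01133278, 0.00993886, 0.03270922]), 'gripper_force': 0.0, 'gripper_width': 0.08566966630950029}
```

View pics/top0.png

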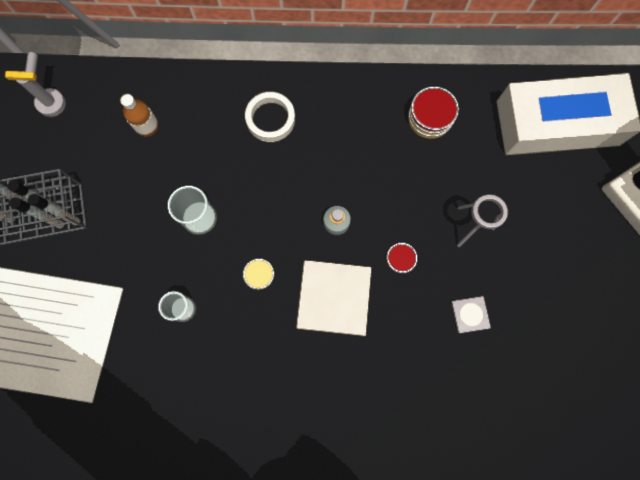

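View pics/scene0.png

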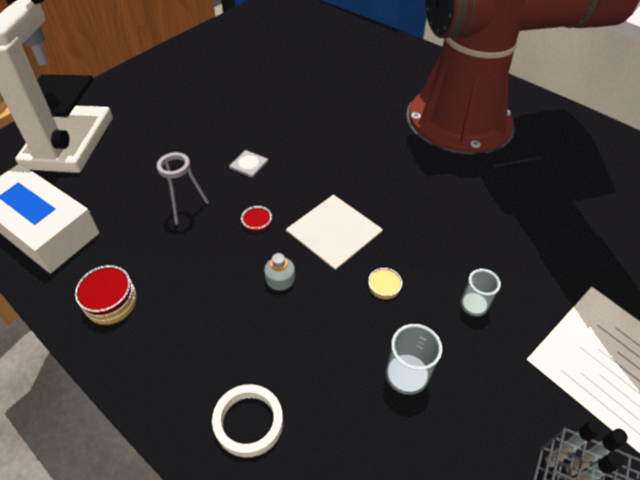

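Top view: mat centre about (334,298), lamp cap (337,214), tripod ring (490,211), plate (471,314), small beaker rim (173,306), large beaker at (190,205), dishes at (258,274) and (402,258). The scene view agrees.

```bash
cat > m0.py <<'E'
from h import *
c=robot.get_calibration("top"); im=cv2.imread("pics/top0.png"); s=robot.get_calibration("scene")
g=cv2.cvtColor(im,cv2.COLOR_BGR2GRAY)
def blob(x0,x1,y0,y1,th):
    m=(g[y0:y1,x0:x1]>th).astype(np.uint8)
    cs=cv2.findContours(m,cv2.RETR_EXTERNAL,cv2.CHAIN_APPROX_NONE)[0]
    return max(cs,key=cv2.contourArea).reshape(-1,2)+[x0,y0]
def rep(n,k,z):
    P=np.array([onz(c,u,v,z)[:2] for u,v in k]).astype(np.float32)
    (x,y),(w,h),a=cv2.minAreaRect(P); p=[x,y,z]
    print(n,np.round([x,y],4),"size",np.round([w,h],4),"ang",round(a,1),"r",round(np.hypot(x,y),3),"scene px",np.round(proj(s,p)))
rep("mat",blob(285,385,250,345,110),.006)
rep("plate",blob(440,505,285,345,100),.008)
rep("ring",blob(470,515,190,235,80),.12)
rep("red",blob(380,422,238,278,60),.014)
rep("tan",blob(238,280,255,295,80),.014)
for n,u,v,z in [("cap",337.5,214,.062),("beakrim",173.5,306,.068),("beakfoot",181,308,.0),("bigrim",188,205,.092)]:
    p=onz(c,u,v,z); print(n,np.round(p,4),np.round(proj(s,p)))
print("feet",onz(c,458,245,0),onz(c,455,209,0))
E
python3 m0.py
```

```text
mat [ 0.4721 -0.0084] size [0.1312 0.1315] ang 85.1 r 0.472 scene px [334. 228.]
plate [ 0.4454 -0.2669] size [0.0607 0.0609] ang 10.2 r 0.519 scene px [248. 162.]
ring [ 0.6076 -0.2727] size [0.0596 0.0775] ang 81.5 r 0.666 scene px [177. 160.]
red [ 0.5508 -0.1379] size [0.0593 0.0603] ang 45.4 r 0.568 scene px [256. 216.]
tan [0.5135 0.1367] size [0.06   0.0593] ang 2.3 r 0.531 scene px [384. 280.]
cap [ 0.621  -0.0114  0.062 ] [277. 257.]
beakrim [0.4443 0.2772 0.068 ] [483. 280.]
beakfoot [0.4463 0.2826 0.    ] [475. 305.]
bigrim [0.6237 0.2594 0.092 ] [416. 344.]
feet [ 0.57997507 -0.25068397  0.        ] [ 0.65330173 -0.24759508  0.        ]
```

Run:
```python
from h import *
print(robot.tip_reach)
robot.move_pose([.621,-.011,.28],[180,0,180])
c,im=snap("wrist","w1"); o=robot.observe(); print(o["time"],o["tool_pos"],o["q"],o["gripper_width"])
for p in ([.621,-.011,.062],[.621,-.011,0.042],[.5508,-.1379,.014],[.4721,-.0084,.006]): print(proj(c,p))
```

```text
0.0726
2.6 [ 0.62098249 -0.01015571  0.28010411] [-1.29840686e+01  9.45436992e+00  6.87534657e+00  8.74164262e+01
  6.54742813e-03 -1.30433154e+01] 0.08545915981126788
[316.77198607 223.1464279 ]
[316.77277109 217.67428618]
[162.70154223 127.30000796]
[320.08891256  24.61353242]
```

View pics/w1.png

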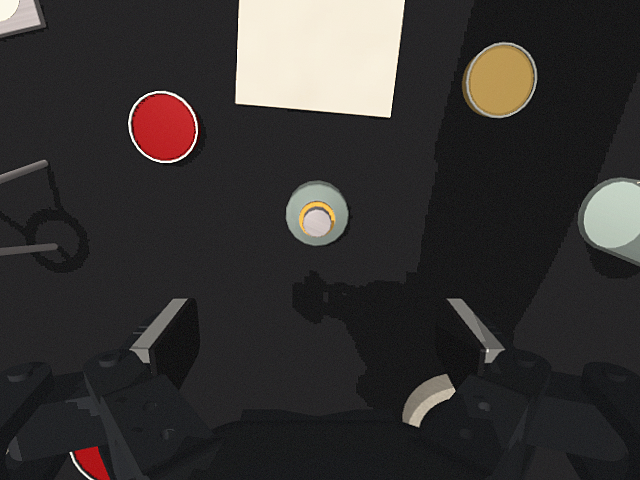

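The wrist view has the cap at (317,223) and the red dish at (163,127), both where predicted. I'm picking up the lamp.

```bash
cat >> h.py <<'E'
def st(t=""):
    o=robot.observe(); print(t,"t",round(o["time"],1),"tcp",np.round(o["tool_pos"],4),"w",round(o["gripper_width"],4),"gf",round(o["gripper_force"],1),"F",np.round(o["ft_force"],1)); return o
E
python3 - <<'E'
from h import *
x,y=.621,-.011; mx,my=.4721,-.0084
print(robot.line_to([x,y,.080],vel=.15,guard=8)); st("down")
robot.set_gripper(.045); st("grip")
robot.line_to([x,y,.12],vel=.1); st("lift")
robot.line_to([mx,my,.12],vel=.12)
print(robot.line_to([mx,my,.084],vel=.05,guard=6)); st("place")
robot.set_gripper(.07); st("rel")
robot.line_to([mx,my,.24],vel=.15)
robot.move_pose([.60,-.22,.30],[180,0,180]); st()
c,im=snap("wrist","w2"); print([proj(c,p) for p in ([.6076,-.2727,.12],[mx,my,.068])])
robot.grab_frame
snap("top","top1")
E
```

```text
False
down t 4.1 tcp [ 0.6217 -0.0112  0.0811] w 0.0856 gf 0.0 F [ 0.   0.4 -0.5]
grip t 4.5 tcp [ 0.6216 -0.0111  0.081 ] w 0.0495 gf 62.9 F [-1.7  0.2  6. ]
lift t 5.1 tcp [ 0.621 -0.011  0.12 ] w 0.0495 gf 62.3 F [-0.5  0.1 -1.6]
True
place t 7.1 tcp [ 0.4716 -0.0082  0.087 ] w 0.0496 gf 63.1 F [-1.4  0.6  6.2]
rel t 7.4 tcp [ 0.471  -0.0081  0.0864] w 0.0701 gf 0.0 F [-0.2  0.5  0. ]
 t 9.6 tcp [ 0.5997 -0.219   0.2995] w 0.0703 gf 0.0 F [ 0.5  0.4 -0.3]
[array([236.15600565, 247.99518482]), array([611.39731538,  45.85936262])]
```

View pics/w2.png

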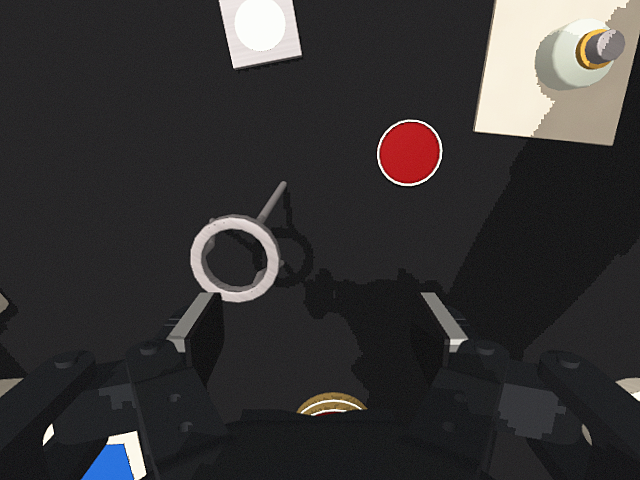

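View pics/top1.png

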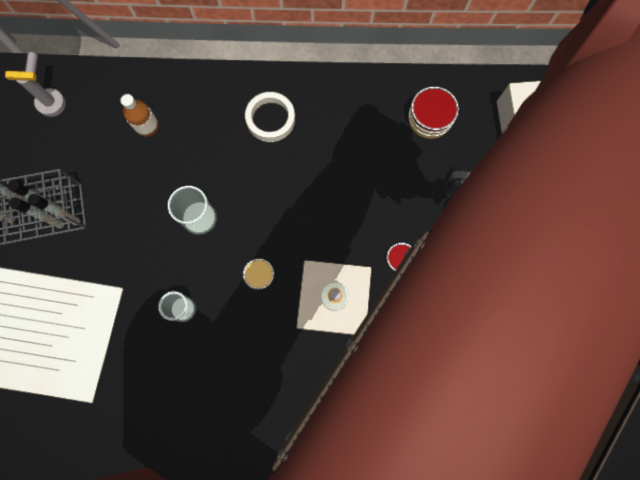

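The lamp stands at the mat centre, with its cap at (610,45) as predicted. The ring centre is at (235,259) in the wrist view, about 11 px off my estimate, so I'm re-measuring it.

Run:
```python
from h import *
c=robot.get_calibration("wrist")
im=cv2.imread("pics/w2.png"); g=cv2.cvtColor(im,cv2.COLOR_BGR2GRAY)
P=np.array([onz(c,u,v,.12) for u,v in [(190.5,259),(280,259),(235,215),(235,303),(204,227),(266,290)]])
print(P.round(4)); 
A=np.c_[2*P[:,:2],np.ones(6)]; s=np.linalg.lstsq(A,(P[:,:2]**2).sum(1),rcond=None)[0]; print(s[:2],np.sqrt(s[2]+s[0]**2+s[1]**2))
for n in [(286,183)]: print(onz(c,*n,.003))
t=robot.get_calibration("top"); print("top ring",[onz(t,u,v,.12) for u,v in [(472.5,211),(508,211),(490,196),(490,227)]])
```

```text
[[ 0.6157 -0.3034  0.12  ]
 [ 0.6156 -0.2437  0.12  ]
 [ 0.5859 -0.2721  0.12  ]
 [ 0.6473 -0.2753  0.12  ]
 [ 0.5938 -0.2927  0.12  ]
 [ 0.6377 -0.2537  0.12  ]]
[ 0.61644394 -0.27369479] 0.02997275497876583
[ 0.57921189 -0.2478123   0.003     ]
top ring [array([ 0.61491211, -0.24399615,  0.12      ]), array([ 0.61605186, -0.30503364,  0.12      ]), array([ 0.64272071, -0.2755208 ,  0.12      ]), array([ 0.58680281, -0.27264762,  0.12      ])]
```

Run:
```python
from h import *
x,y=.6162,-.2737; mx,my=.4719,-.0084
robot.set_gripper(.085)
robot.line_to([x,y,.25],vel=.15)
print(robot.line_to([x,y,.167],vel=.1,guard=8)); st("down")
robot.set_gripper(.05); st("grip")
robot.line_to([x,y,.275],vel=.1); st("lift")
robot.line_to([mx,my,.275],vel=.15); st("over")
snap("scene","s1")
c,im=snap("wrist","w3")
```

```text
False
down t 11.6 tcp [ 0.6165 -0.2739  0.1679] w 0.0851 gf 0.0 F [ 1.  -1.  -0.5]
grip t 12.0 tcp [ 0.6167 -0.2739  0.1685] w 0.0584 gf 62.8 F [-0.6  1.1  5.9]
lift t 13.2 tcp [ 0.616  -0.2735  0.274 ] w 0.0583 gf 64.5 F [-0.   0.1 -2.8]
over t 15.4 tcp [ 0.4721 -0.0088  0.2749] w 0.0581 gf 64.5 F [ 0.4  1.2 -2.8]
```

View pics/s1.png

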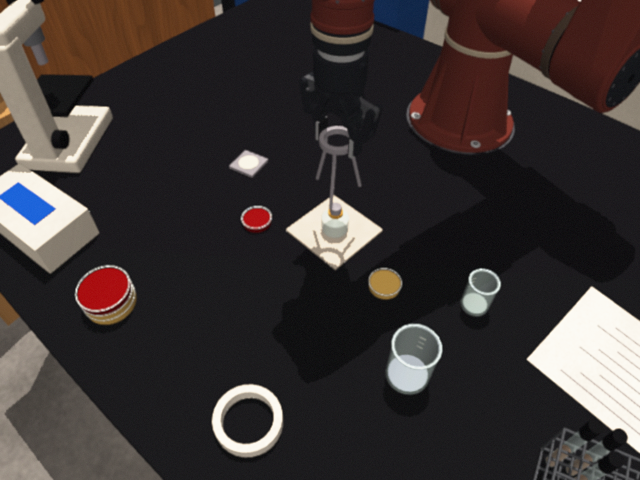

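The scene view shows the tripod held over the lamp. The ring is at (336,138) and the feet are near (320,180), (360,185) and (334,212). I'm checking these against an upright pose.

Run:
```python
from h import *
s=robot.get_calibration("scene")
print(proj(s,[.472,-.0085,.226]))
for a in (145,265,25): print(a,proj(s,[.472+.044*np.cos(np.radians(a)),-.0085+.044*np.sin(np.radians(a)),.107]))
im=cv2.imread("pics/s1.png")[100:250,270:400]; cv2.imwrite("pics/s1c.png",cv2.resize(im,None,fx=4,fy=4,interpolation=cv2.INTER_CUBIC))
```

```text
[337.85121863 136.80040129]
145 [359.60917402 186.11926759]
265 [317.8479588  178.17602192]
25 [329.39192291 208.34412345]
```

View pics/s1c.png

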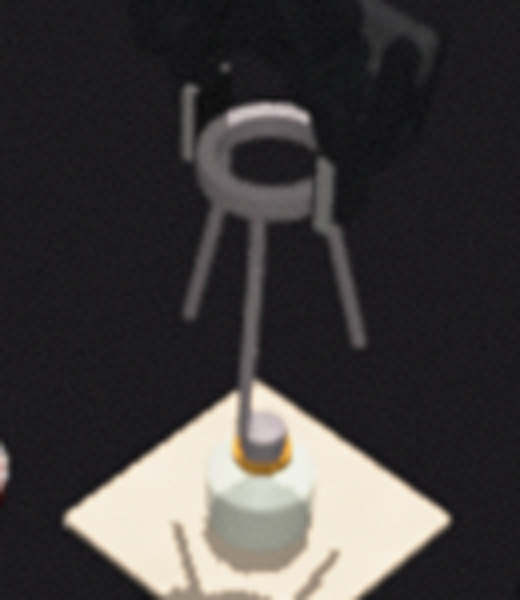

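The measured feet, at (360,186), (317,179) and (331,210), match an upright tripod. I'm lowering it.

Run:
```python
from h import *
mx,my=.4719,-.0084
robot.line_to([mx,my,.19],vel=.08)
print(robot.line_to([mx,my,.171],vel=.03,guard=6)); st("place")
robot.set_gripper(.085); st("rel")
robot.line_to([mx,my,.27],vel=.12)
robot.move_pose([.4454,-.20,.30],[180,0,100+90])
st(); c,im=snap("wrist","w4"); snap("scene","s2")
print(proj(c,[.4454,-.2669,.008]),proj(c,[mx,my,.126]))
```

```text
True
place t 17.2 tcp [ 0.472  -0.0084  0.1744] w 0.0581 gf 65.1 F [-0.7  0.8  5. ]
rel t 17.6 tcp [ 0.4713 -0.0082  0.1736] w 0.0847 gf 0.0 F [-0.2  0.4 -0.5]
 t 19.4 tcp [ 0.4453 -0.1993  0.2993] w 0.0849 gf 0.0 F [0.  0.  0.2]
[244.95758953 193.85979315] [584.69239651 321.72868968]
```

View pics/w4.png

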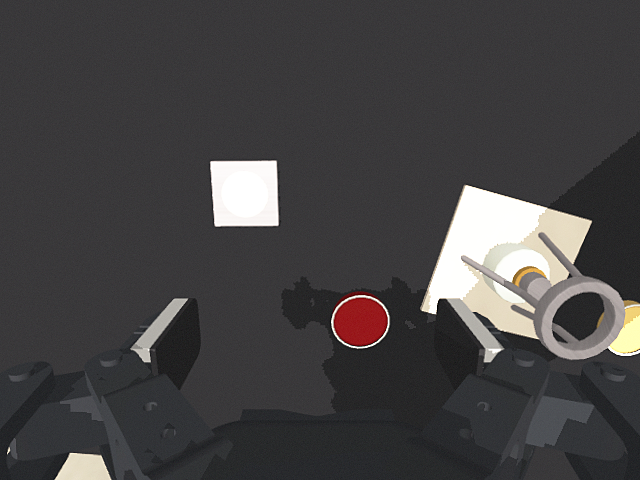

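View pics/s2.png

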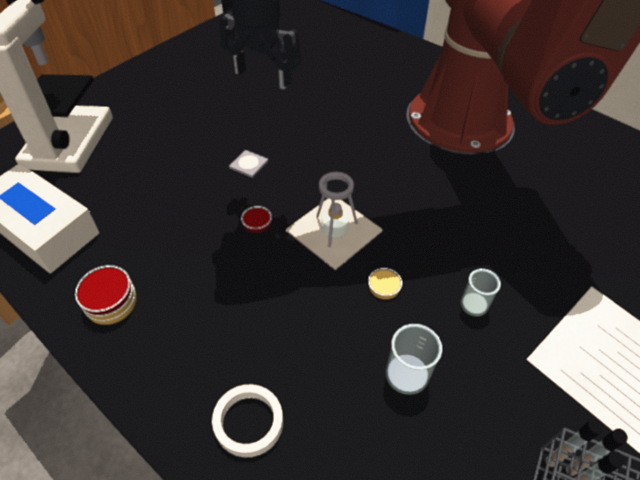

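The plate centre is at (244,194) as predicted. The tripod stands, with its ring at about (578,317). I'm computing the plate yaw and the ring centre.

Run:
```python
from h import *
c=robot.get_calibration("wrist"); im=cv2.imread("pics/w4.png"); g=cv2.cvtColor(im,cv2.COLOR_BGR2GRAY)
m=(g[140:250,190:300]>150).astype(np.uint8); k=max(cv2.findContours(m,0,1)[0],key=cv2.contourArea).reshape(-1,2)+[190,140]
P=np.array([onz(c,u,v,.008)[:2] for u,v in k],np.float32); print(cv2.minAreaRect(P))
def circ(c,px,z):
    P=np.array([onz(c,u,v,z) for u,v in px]);A=np.c_[2*P[:,:2],np.ones(len(P))]; s=np.linalg.lstsq(A,(P[:,:2]**2).sum(1),rcond=None)[0]; print(s[:2],np.sqrt(s[2]+s[0]**2+s[1]**2))
circ(c,[(533,322),(624,312),(576,276),(574,360),(546,292),(612,345)],.126)
s=robot.get_calibration("scene"); circ(s,[(319,184),(354.5,184),(337,173)],.126)
print(proj(s,[.4719,-.0084,.126]))
I=cv2.imread("pics/s2.png")[150:270,270:400]; cv2.imwrite("pics/s2c.png",cv2.resize(I,None,fx=4,fy=4,interpolation=2))
```

```text
((0.44603583216667175, -0.2667199969291687), (0.06011446565389633, 0.06040826067328453), 10.429754257202148)
[ 0.47075035 -0.01218894] 0.032610913065844196
[ 0.47584035 -0.00352498] 0.030570181134715844
[336.03039893 182.71580668]
```

View pics/s2c.png

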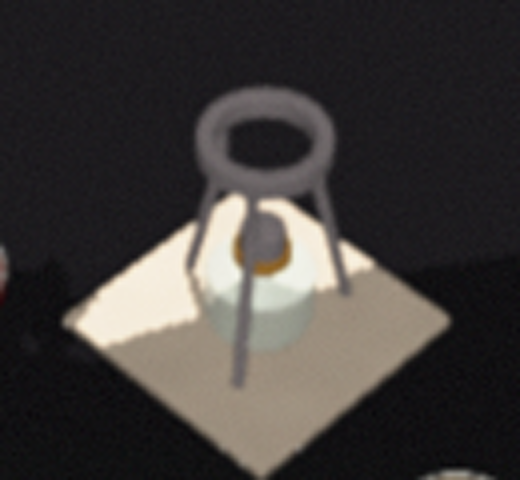

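The tripod is upright and centred over the lamp, with the ring at (336,182) against a predicted (336,183). Next is the plate.

```bash
python3 - <<'E'
from h import *
x,y=.4458,-.2668
robot.set_gripper(.070)
robot.move_pose([x,y,.15],[180,0,190.4])
robot.line_to([x,y,.095],vel=.1)
print(robot.line_to([x,y,.066],vel=.02,guard=4)); o=st("touch")
z=o["tool_pos"][2]+.0035
robot.line_to([x,y,z],vel=.03); st("up")
robot.set_gripper(.05); o=st("grip")
robot.line_to([x,y,.12],vel=.06); st("lift"); robot.line_to([x,y,.25],vel=.15); robot.pause(.3); o=st("lift")
snap("scene","s3"); open("zg","w").write(str(z))
E
python3 -c "
import cv2;I=cv2.imread('pics/s3.png')[40:200,180:340];cv2.imwrite('pics/s3c.png',cv2.resize(I,None,fx=3.5,fy=3.5,interpolation=2))"
```

```text
False
touch t 22.8 tcp [ 0.4459 -0.2669  0.0661] w 0.0697 gf 0.0 F [0.4 0.  0.1]
up t 23.1 tcp [ 0.446 -0.267  0.07 ] w 0.07 gf 0.0 F [-0.1 -0.1 -0.4]
grip t 23.3 tcp [ 0.4461 -0.2671  0.0704] w 0.0578 gf 64.4 F [-1.6  1.2  6.3]
lift t 24.3 tcp [ 0.4456 -0.2666  0.1195] w 0.0576 gf 64.0 F [ 0.4 -0.1 -1.2]
lift t 25.6 tcp [ 0.4456 -0.2667  0.2494] w 0.0576 gf 64.0 F [ 0.  -0.5 -0.2]
```

View pics/s3c.png

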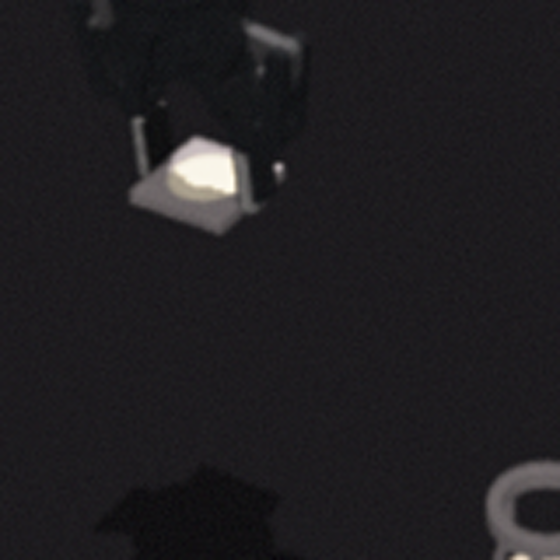

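The plate is held level. I'm placing it on the ring.

```bash
python3 - <<'E'
from h import *
mx,my=.4719,-.0084
robot.line_to([mx,my,.25],vel=.15)
robot.line_to([mx,my,.205],vel=.08)
print(robot.line_to([mx,my,.1945],vel=.02,guard=4)); st("place")
robot.set_gripper(.075); st("rel")
robot.line_to([mx,my,.30],vel=.12); robot.pause(.3)
robot.move_pose([.39,-.0084,.33],[180,0,180])
c,_=snap("wrist","w5"); print(proj(c,[mx,my,.134]),proj(c,[mx,my,.126]))
robot.move_pose([.4443,.23,.28],[180,0,180]); st()
c,_=snap("wrist","w6"); print(proj(c,[.4443,.2772,.068]),proj(c,[.4443,.2772,0]))
snap("scene","s4")
np.save("c5.npy",0)
E
python3 -c "
import cv2,numpy as np
I=cv2.imread('pics/s4.png')[120:280,260:420];a=cv2.resize(I,(560,560),interpolation=2)
cv2.imwrite('pics/s4c.png',a)
b=np.hstack([cv2.resize(cv2.imread('pics/w%d.png'%i),(400,300),interpolation=3) for i in (5,6)]);cv2.imwrite('pics/w56.png',b)"
```

```text
True
place t 28.8 tcp [ 0.4721 -0.0084  0.196 ] w 0.0575 gf 64.6 F [-0.5  0.1  4.3]
rel t 29.1 tcp [ 0.4715 -0.0083  0.1951] w 0.0747 gf 0.0 F [-0.7 -1.1 -0.3]
[318.36408786 335.82781692] [318.33329794 330.69245179]
 t 31.9 tcp [0.4445 0.2294 0.2798] w 0.0747 gf 0.0 F [ 0.2 -0.5  0.4]
[383.48660699 224.84163697] [371.19653906 208.09201929]
```

View pics/s4c.png

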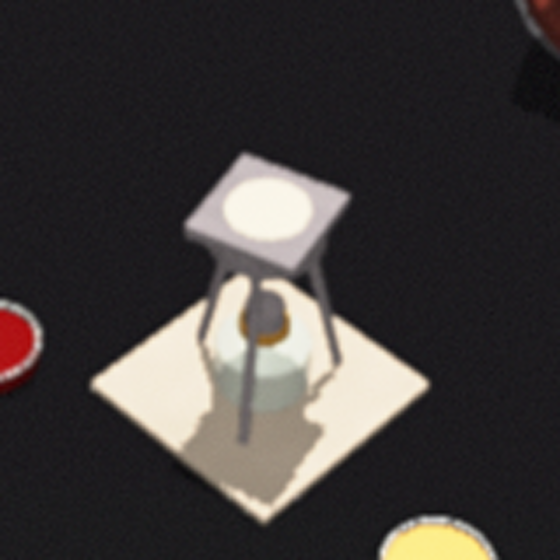

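View pics/w56.png

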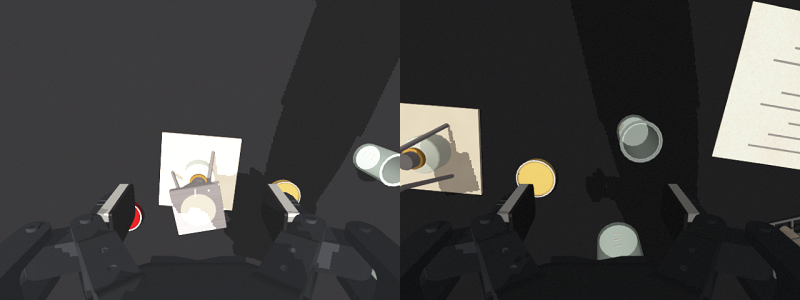

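The plate lies level and centred on the ring, with its disc near (336.6,179.7) in the scene view. The beaker rim is at (384,224), against a predicted (383.5,224.8). I'm fetching the beaker.

```bash
python3 - <<'E'
from h import *
s=robot.get_calibration("scene"); print("plate est",onz(s,336.6,179.7,.134))
x,y=.4443,.2772; mx,my=.4719,-.0084
robot.set_gripper(.085)
robot.line_to([x,y,.20],vel=.15)
print(robot.line_to([x,y,.096],vel=.1,guard=8)); st("down")
robot.set_gripper(.04); st("grip")
robot.line_to([x,y,.14],vel=.06); robot.line_to([x,y,.285],vel=.15)
robot.line_to([mx,my,.285],vel=.12); robot.pause(.3); st("over")
snap("scene","s5")
E
python3 -c "
import cv2
I=cv2.imread('pics/s5.png')[60:260,240:440];cv2.imwrite('pics/s5c.png',cv2.resize(I,(560,560),interpolation=2))"
```

```text
plate est [ 0.4721328  -0.00727832  0.134     ]
False
down t 34.2 tcp [0.4448 0.2774 0.0968] w 0.085 gf 0.0 F [-0.9 -0.5 -0.8]
grip t 34.6 tcp [0.4448 0.2774 0.0967] w 0.0463 gf 61.7 F [-0.1  0.5  5.9]
over t 39.5 tcp [ 0.4719 -0.0083  0.285 ] w 0.0467 gf 61.4 F [ 0.1  0.5 -1.2]
```

View pics/s5c.png

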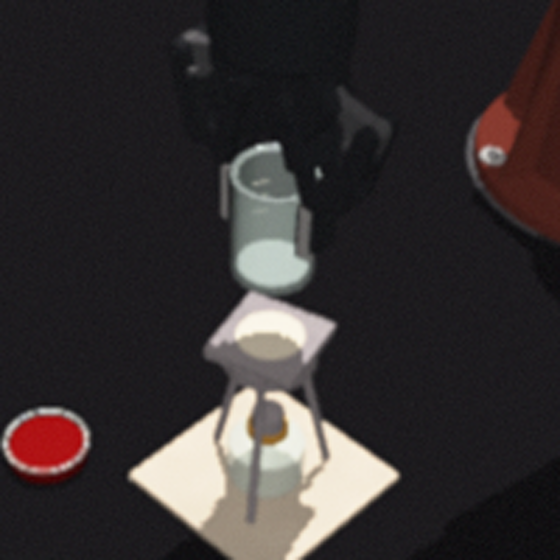

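The beaker is held upright directly above the plate. I'm lowering it with the force guard on.

Run:
```python
from h import *
mx,my=.4719,-.008
robot.line_to([mx,my,.243],vel=.08)
print(robot.line_to([mx,my,.2285],vel=.02,guard=4)); st("place")
robot.set_gripper(.072); st("rel")
robot.line_to([mx,my,.35],vel=.12)
robot.move_pose([.40,-.25,.35],[180,0,180]); robot.pause(.5); st()
snap("scene","s6")
I=cv2.imread('pics/s6.png')[100:280,240:420];a=cv2.resize(I,(500,500),interpolation=2)
c,t=snap("top","top6"); b=cv2.resize(t[220:360,260:400],(300,300),interpolation=2); b=cv2.copyMakeBorder(b,0,200,0,0,0)
cv2.imwrite("pics/f.png",np.hstack([a,b]))
s=robot.get_calibration("scene")
for z in(.134,.202): print(proj(s,[.472,-.008,z]),proj(c,[.472,-.008,z]))
```

```text
True
place t 40.8 tcp [ 0.4719 -0.008   0.2303] w 0.0464 gf 62.0 F [-0.2 -0.   3.8]
rel t 41.2 tcp [ 0.4714 -0.0078  0.2295] w 0.0721 gf 0.0 F [0.1 0.3 0.4]
 t 43.8 tcp [ 0.4001 -0.2498  0.35  ] w 0.0721 gf 0.0 F [ 0.3 -0.9 -0.2]
[336.31857221 179.4687523 ] [335.97888032 289.02071033]
[337.61006147 148.71115402] [337.53561516 283.67045339]
```

View pics/f.png

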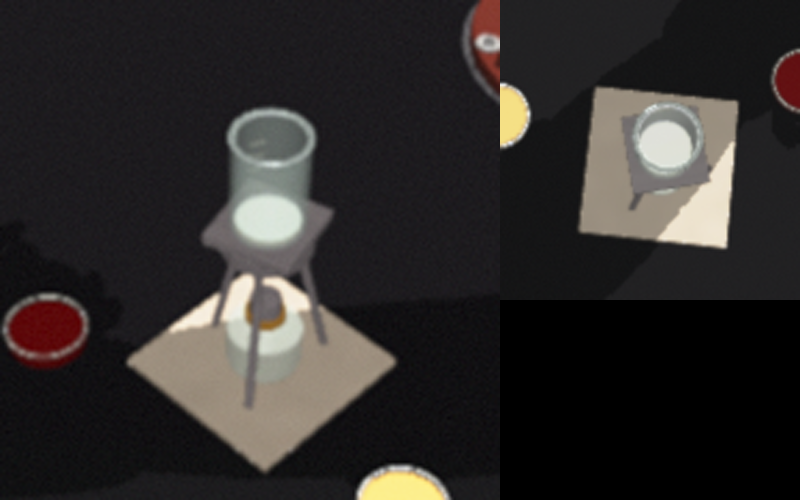

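The stack is upright and centred, and the beaker rim is at (337.6,149) against a predicted (337.6,148.7). I'm handing the job in.

```bash
python3 -c "
from plant import robot
print(robot.job_done())"
```

```text
the job is handed in; nothing more can be done
None
```

The heating stand is set up on the mat (lamp, tripod, plate, small beaker) and the job was handed in at about 44 s; the last pictures show it upright and centred, but no verdict came back.

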